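Let the small lime out of the gated rack

TASK

On the counter stands a wire rack with two lanes, a small lime waiting behind the gate of one lane and a big one behind the gate of the other. With the fingertips, press down the paddle of the small lime's lever so that the lever's other end lifts the gate, keep it down until the small lime has rolled out to the end stop, then let the lever come back up so the gate is closed again. Leave the other lever and the big lime as they are, do not touch either lime, and do not shift the kitchen things standing around.

Things in the scene. Friction and masses are not known exactly. Their poses are not given: they have to be found in the camera images.
- rack: Fixed rack on a wooden base 330 x 230 mm. Origin on the counter under the middle of the levers' pivot rod (along y, 118 mm up, between uprights at y = +-103 mm, 130 mm high). x runs down the lanes, from the paddles (x = -120 mm) to the end stop (217 mm); y left. Lanes at y = +50 (left) and -50 mm (right): two steel rods 28 mm apart falling 14 % to +x. Hanging gate plates, 24 mm wide, at x = 110 mm.
- small_lime: Small round green lime, 40 mm in diameter, in the left or the right lane. Origin at its centre (its axes turn as it rolls). Behind the closed gate it rests at about x = 86 mm, z = 63 mm of the rack; released, it rolls on its own in about a second to the end stop at about x = 196 mm, z = 47 mm.
- big_lime: Big round lime of the same green, 56 mm in diameter, in the lane that the small lime is not in. Origin at its centre. It rests behind its closed gate at about x = 80 mm, z = 73 mm of the rack.
- paddle_left (a point): A black plastic plate 40 x 30 x 8 mm on the near (-x of the rack) end of the left (y = +50 mm) lever, the place to press. Origin: centre of its top face, 128 mm above the counter at rest, 120 mm from the pivot. Pressed fully it goes down about 52 mm and about 10 mm towards the pivot.
- paddle_right (a point): A black plastic plate 40 x 30 x 8 mm on the near (-x of the rack) end of the right (y = -50 mm) lever, the place to press. Origin: centre of its top face, 128 mm above the counter at rest, 120 mm from the pivot. Pressed fully it goes down about 52 mm and about 10 mm towards the pivot.
- lever_left (a joint): Angle (rad) of the rocking lever, a 12 mm wide bar above the middle of the left lane: 0 at rest with the gate down, growing as the paddle is pressed to a hard stop at 0.45. A spring returns it: about 2 N on the paddle to start, about 4 N fully down. The small lime passes under the gate from about 0.22.
- lever_right (a joint): Angle (rad) of the rocking lever, a 12 mm wide bar above the middle of the right lane: 0 at rest with the gate down, growing as the paddle is pressed to a hard stop at 0.45. A spring returns it: about 2 N on the paddle to start, about 4 N fully down. The small lime passes under the gate from about 0.22.
- mug: White ceramic mug, 80 mm wide, 90 mm high, with a handle, beside the rack on its right. Origin under its centre. Leave alone.
- tumbler: Steel tumbler, 68 mm wide, 100 mm high, right of the rack. Origin under its centre. Leave alone.
- bowl: Small steel bowl, 84 mm wide, 40 mm high, left of the rack. Origin under its centre. Leave alone.
- gasket: Black rubber gasket ring, 160 mm outside, 136 mm inside, 9 mm high, flat on the counter left of the rack. Origin under its centre. Leave alone.
- spoon: Wooden spoon, 260 mm long, lying on the counter at the right. Origin under its middle. Leave alone.
- tiffin: Steel tiffin carrier of three tiers, 120 mm wide, about 208 mm high with its handle, near the hob at the left. Origin under its centre. Leave alone.
Mind the look-alikes: they are no part of the job. Leave any purple look-alike of the big_lime alone.

How it is judged (in metres and radians):
On the way, in this order (a step that is already met when the one before it is completed fails the run):
1. the paddle of the small lime's lever is pressed down with the fingers and its gate lifted (((y of small_lime in the frame of rack above 0.03 m and value of joint lever_left above 0.12 rad and contact force between the fingers and lever_left above 0.5 N and x of the grasp point in the frame of rack below -0.075 m) or (y of small_lime in the frame of rack below -0.03 m and value of joint lever_right above 0.12 rad and contact force between the fingers and lever_right above 0.5 N and x of the grasp point in the frame of rack below -0.075 m))), for 0.05 s.
2. the small lime rolls out past the gate while the paddle is held down (x of small_lime in the frame of rack above 0.165 m and ((y of small_lime in the frame of rack above 0.03 m and value of joint lever_left above 0.12 rad and contact force between the fingers and lever_left above 0.3 N and x of the grasp point in the frame of rack below -0.075 m) or (y of small_lime in the frame of rack below -0.03 m and value of joint lever_right above 0.12 rad and contact force between the fingers and lever_right above 0.3 N and x of the grasp point in the frame of rack below -0.075 m))), for 0.05 s.
At the end, for the whole second after the job is handed in: The small lime rests in its own lane at the end stop (rack x 175 to 210 mm, slower than 30 mm/s), the big lime rests in its own lane behind its gate (rack x 60 to 100 mm), and both levers are back up (below 0.05 rad), gates closed (x of small_lime in the frame of rack between 0.175 and 0.21 m and z of small_lime in the frame of rack between 0.035 and 0.06 m and linear speed of each of small_lime, big_lime below 0.03 m/s and (y of small_lime in the frame of rack above 0.03 m or y of small_lime in the frame of rack below -0.03 m) and x of big_lime in the frame of rack between 0.06 and 0.1 m and z of big_lime in the frame of rack between 0.06 and 0.085 m and (y of big_lime in the frame of rack above 0.03 m or y of big_lime in the frame of rack below -0.03 m) and value of joint each of lever_left, lever_right below 0.05 rad); the robot touches nothing.
It fails at once if a lime is touched by the robot (contact force between any of the fingers, the arm and small_lime above 0.2 N or contact force between any of the fingers, the arm and big_lime above 0.2 N).
It fails at once if the big lime's lever is pressed ((y of big_lime in the frame of rack above 0.03 m and value of joint lever_left above 0.12 rad) or (y of big_lime in the frame of rack below -0.03 m and value of joint lever_right above 0.12 rad)).
It fails at once if the big lime leaves its place behind the gate (x of big_lime in the frame of rack above 0.115 m).
It fails at once if a lime is lifted out of its lane (z of small_lime in the frame of rack above 0.085 m or z of big_lime in the frame of rack above 0.095 m).
It fails at once if one of the kitchen things around is shifted by more than 20 mm or tipped (distance of any of mug, tumbler, bowl, gasket, spoon, tiffin from where it was at the start of the episode above 0.02 m or angle between any of mug, tumbler, bowl, gasket, tiffin's own z axis and vertical above 0.3 rad).
It also fails if it takes over 32 s, if anything falls off the work surface, if the arm or the gripper's body presses on something with over 40 N, if the wrist force passes 120 N, or if a joint passes its speed limit or range.

ROBOT

A 7-joint arm with a two-finger parallel gripper is mounted at the origin on the work surface. World frame = base frame: x ahead of the robot, y to its left, z up, the work surface at z = 0. Lengths are in m, angles in degrees, forces in N, time in s.
With the tool pointing down it reaches from about 0.4 to 0.925 m from the base axis. Payload 5.6 kg.
Tool frame: the origin (TCP) lies on the centre line of the jaws, within the pads' length; the fingertips stand 8 mm ahead of it and the grasp point (between the pads) lies 11 mm behind it (env.tcp_to_tips is the distance from the TCP to the fingertips, in m); z points along the fingers, y is the line along which they close (so a half turn about z gives the same grasp; the last joint's range is limited). The gripper opens to 85 mm and grips with 20 to 120 N. Pads are 22 mm wide; open, the fingers measure 114 mm over their backs; the gripper's body (76 mm by 85 mm) begins 54 mm behind the grasp point. The pads swing forward as they close: fully open they stand 13 mm farther back than shut.
Start: joints at [-66.75, 26.786, -0.665, 91.828, 0.344, 61.387, -3.226], TCP at [0.282, 0.586, 0.239] pointing down, gripper open.
Joint ranges: [-144.91, 144.91], [-17.63, 115.5], [-89.93, 88.59], [15.96, 139.68], [-74.01, 254.01], [8.47, 105.57], [-167.45, 167.45]. Speed limits (degrees/s): [147.25, 147.25, 180, 180, 180, 180, 180].

INTERFACE

Orientations are given as [roll, pitch, yaw] about the fixed x, y, z axes, in that order (R = Rz(yaw) Ry(pitch) Rx(roll)).
In Python, from cell import env, optics gives the robot as it stands. The module is installed in compiled form; this text tells all that it offers.
- The arm moves only by the tool apply_moves, never from a script. Its argument "targets" is a list of rows, each a list of 6 numbers: the shift along the tool's x, y, z in cm, then the turn, a rotation vector about the tool's x, y, z in rad. A call has 1 to 12 rows; each row shifts and turns the commanded pose from where the row before left it, along the tool's axes as they then stand; what a row does not reach is not made up. A row lasts 1/8 s, in which the tool goes at most 62.5 mm and 10.7 degrees, less where a joint would pass 70% of its speed; a pose out of reach is approached as far as the arm can. A call is refused whole if a number of a shift passes 6.25 or a number of a turn 0.188, either way. A call with a gripper value outside its range is refused whole. "fingers" is the opening in per cent of the stroke, from 0 (shut) to 100 (fully open), set as the call begins (left out, the last holds). The fingers move at their own pace and stop on an object; "newtons" is the grip in N (left out, the last holds). Time passes only in rows, so rows that do not move let the fingers close. It gives the time, the measured TCP pose, the force, the opening and the grip force at its end, in the units of the state.
- env.observe(): the state, without advancing time (a new reading comes with each control period).
- optics.capture(name): name is "scene" or "top"; returns the picture (420x560x3 uint8, red, green, blue); there is no depth.
- optics.camera_params(name): a dict with "fx", "fy", "cx", "cy" (pixels), "R" (3x3) and "t" (3): a world point X has camera coordinates R X + t. Camera axes: x right, y down, z forward; pixel columns grow to the right and rows downward; lengths in m; the calibration is good to about 2 mm. A picture is of the moment at which its call begins. camera_params takes no time and is no camera call.
- env.close_job(): hands the job in; it is judged then, once.
The state is a dict: "time_s": time; "joint_pos": joint angles; "qd": joint speeds; "joint_torque": joint torques, N m; "tool_pos": TCP position; "tool_rot": TCP orientation; "wrist_force": force on the tool from outside, world axes, zero at the start; "wrist_torque": the same for the moment, N m; "gripper_width": finger opening in m; "grasp_force": force on a finger pad.
Only numpy, scipy, OpenCV 4.12 (cv2) and the standard library are available. Lean on these libraries where they do the work, as an engineer would, in place of code of your own. Each camera call takes 0.05 s, during which the arm holds its last target. There are 200 camera calls.

## Working session

There is one attempt and no reset: what is moved stays moved. The work goes in short steps, Python scripts to look and compute and a tool call to move; the robot and the scene stay as the last step left them, time stands still between calls to the robot, and variables do not carry over. Pictures are saved under pics/ and viewed, at most 10 in all, crops included, and the job is handed in when it is done.

Besides the shell and the picture viewer there is one more tool, called after "Call:" as a command line: name --pt "numbers of a row" for each row, then --argument value for the rest. apply_moves: Moves the arm, as the interface text tells. Its arguments: {"type":"object","properties":{"targets":{"type":"array"},"fingers":{"type":"number"},"newtons":{"type":"number"}},"required":["targets"]}

```bash
mkdir -p pics; python3 - <<'E'
from cell import env, optics
import cv2
for n in("scene","top"):
    cv2.imwrite(f"pics/{n}0.png",optics.capture(n)[:,:,::-1])
    p=optics.camera_params(n);print(n,p)
s=env.observe();print({k:s[k] for k in("time_s","tool_pos","tool_rot","gripper_width","wrist_force")},env.tcp_to_tips)
E
```

```text
scene {'fx': 524.340015423735, 'fy': 524.340015423735, 'cx': 289.81420555562494, 'cy': 209.75759271707386, 'R': array([[ 0.24412081,  0.96962513, -0.01523589],
       [ 0.51139836, -0.14207107, -0.84751845],
       [-0.82393977,  0.19910528, -0.53054721]]), 't': array([-0.15435638, -0.22798024,  2.16726476])}
top {'fx': 418.5961747344699, 'fy': 418.5961747344699, 'cx': 275.8747783773143, 'cy': 202.98039704514275, 'R': array([[-5.92934618e-03, -9.99982316e-01,  4.57828061e-04],
       [-9.96509650e-01,  5.87063072e-03, -8.32709650e-02],
       [ 8.32668047e-02, -9.49972459e-04, -9.96526837e-01]]), 't': array([-0.0120229 ,  0.62051185,  1.45857519])}
{'time_s': 0.1, 'tool_pos': array([0.28187544, 0.58514131, 0.23842018]), 'tool_rot': array([-1.79906240e+02,  7.68609407e-03,  1.54280107e+02]), 'gripper_width': 0.08498507994395296, 'wrist_force': array([ 0.24504102,  0.60098594, -0.01836807])} 0.008
```

View pics/scene0.png

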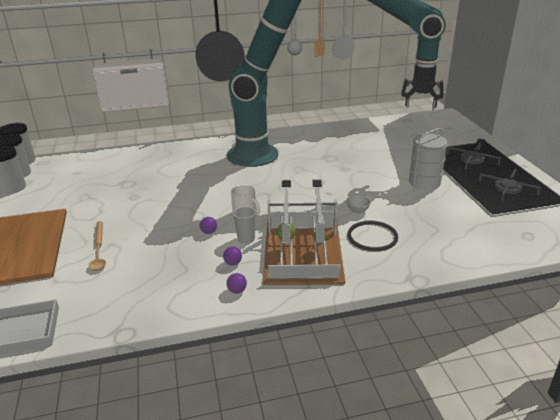

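View pics/top0.png

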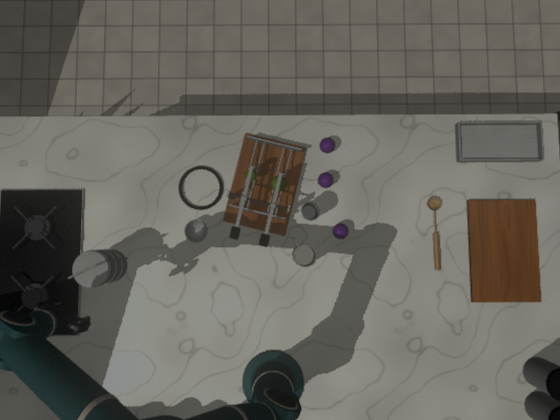

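Scene view: paddles at (286,183) and (317,183), limes around (289,230) and (320,230). Top view: paddles at (235,232) on the rack's left and (264,239) on its right, green limes near (252,178) and (278,183). The three purple balls are decoys. I'll make a close crop to tell the two limes apart.

```bash
python3 - <<'E'
import cv2,numpy as np
t=cv2.imread("pics/top0.png")[125:250,215:315]; s=cv2.imread("pics/scene0.png")[170:290,255:355]
t=cv2.resize(t,(400,500),interpolation=cv2.INTER_CUBIC); s=cv2.resize(s,(400,480),interpolation=cv2.INTER_CUBIC)
o=np.zeros((500,800,3),np.uint8);o[:,:400]=t;o[:480,400:]=s
cv2.imwrite("pics/crop0.png",np.clip(o*1.5,0,255).astype(np.uint8))
for n in("top","scene"):
    im=cv2.imread(f"pics/{n}0.png");h=cv2.cvtColor(im,cv2.COLOR_BGR2HSV)
    m=cv2.inRange(h,(33,90,40),(70,255,255))
    k,l,st,c=cv2.connectedComponentsWithStats(m)
    print(n,[(st[i].tolist(),c[i].round(1).tolist()) for i in range(1,k) if st[i,4]>8])
E
```

```text
top [([251, 171, 5, 9, 31], [253.3, 175.3]), ([271, 176, 7, 14, 56], [273.7, 182.3]), ([279, 178, 7, 13, 54], [282.4, 184.4])]
scene [([288, 223, 7, 16, 54], [291.8, 230.1]), ([277, 225, 5, 13, 43], [279.3, 231.5]), ([314, 232, 2, 8, 14], [314.6, 235.5])]
```

View pics/crop0.png

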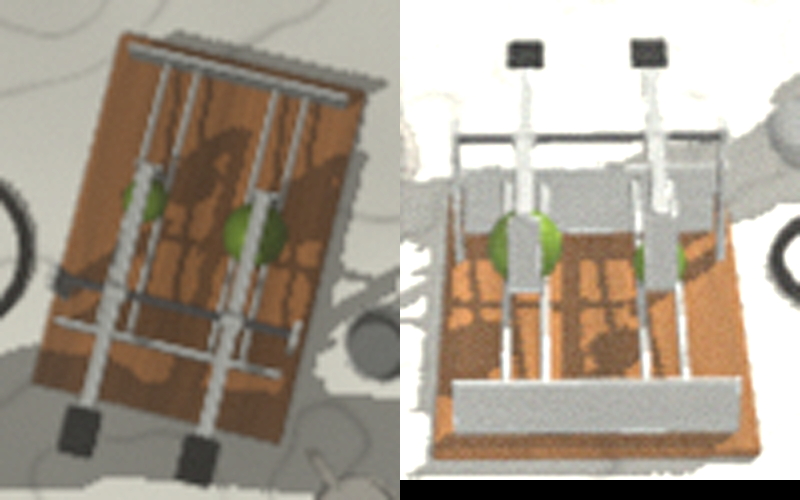

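Crop: the small lime is in the rack's left lane (top (252,176), scene (320,234)) and the big one in the right lane (top (278,183), scene (285,230)). The target is the left paddle, at top (235,232) and scene (317,183). Next I'll locate it.

```bash
python3 - <<'E'
from cell import env, optics
import cv2,numpy as np
from scipy.optimize import least_squares
P={n:optics.camera_params(n) for n in("top","scene")}
def proj(n,X):
    p=P[n];c=X@p["R"].T+p["t"];return c[:,:2]/c[:,2:]*[p["fx"],p["fy"]]+[p["cx"],p["cy"]]
obs={}
for n,boxes in(("top",[(226,223,246,244),(255,230,275,250)]),("scene",[(310,176,324,190),(279,176,293,190)])):
    im=cv2.imread(f"pics/{n}0.png").max(axis=2).astype(float);o=[]
    for a,b,c,d in boxes:
        w=im[b:d,a:c];k,l,st,ce=cv2.connectedComponentsWithStats((w<60).astype(np.uint8))
        i=1+st[1:,4].argmax();o.append(ce[i]+[a,b]);print(n,o[-1].round(1),st[i])
    obs[n]=np.array(o)
def pts(v,z): 
    L=np.array([[-.12,.05],[-.12,-.05]]);c,s=np.cos(v[2]),np.sin(v[2])
    return np.c_[L@np.array([[c,s],[-s,c]])+v[:2],[z,z]]
f=lambda v,ns:np.concatenate([(proj(n,pts(v,.126))-obs[n]).ravel() for n in ns])
for ns in(["top"],["scene"],["top","scene"]):
    r=least_squares(f,[.6,0,0],args=(ns,));v=r.x;print(ns,v[:2].round(4),np.degrees(v[2]).round(2),r.fun.round(2),pts(v,.128).round(4).tolist())
# mug top, bowl rough positions
p=P["top"]
for nm,u,z in(("mug",(304,255),.09),("bowl",(196,230),.04),("tumbler",(310,211),.1)):
    d=p["R"].T@np.array([(u[0]-p["cx"])/p["fx"],(u[1]-p["cy"])/p["fy"],1]);C=-p["R"].T@p["t"];print(nm,(C+d*(z-C[2])/d[2]).round(3))
E
```

```text
top [234.5 232.4] [  4   4  10  12 100]
top [264.  239.6] [  4   4  11  12 102]
scene [316.9 182.9] [ 3  5  8  5 31]
scene [285.9 183.3] [ 4  5  7  6 39]
['top'] [0.6202 0.0437] -13.92 [-0.01 -0.    0.01  0.  ] [[0.5157, 0.1211, 0.128], [0.4916, 0.024, 0.128]]
['scene'] [0.6224 0.0429] -14.29 [-0.05  0.    0.05  0.  ] [[0.5185, 0.121, 0.128], [0.4938, 0.0241, 0.128]]
['top', 'scene'] [0.6206 0.0437] -14.01 [-0.07 -0.19 -0.06 -0.14 -0.17 -0.32 -0.04 -0.25] [[0.5163, 0.1213, 0.128], [0.4921, 0.0242, 0.128]]
mug [ 0.439 -0.109  0.09 ]
bowl [0.526 0.264 0.04 ]
tumbler [ 0.586 -0.13   0.1  ]
```

Estimate: left paddle at (0.5165, 0.121, 0.128), rack yaw -14°. I'll lift first to clear the tiffin, shut the fingers and travel above the paddle.

Call:
apply_moves --pt "0 0 -5 0 0 0" --pt "-4.1 -3.1 0 0 0 0" --pt "-4.1 -3.1 0 0 0 0" --pt "-4.1 -3.1 0 0 0 0" --pt "-4.1 -3.1 0 0 0 0" --pt "-4.1 -3.1 0 0 0 0" --pt "-4.1 -3.1 0 0 0 0" --pt "-4.1 -3.1 0 0 0 0" --pt "-4.1 -3.1 0 0 0 0" --pt "-4.1 -3.1 0 0 0 0" --pt "-4.1 -3.1 0 0 0 0" --pt "0 0 0 0 0 0" --fingers 0 --newtons 20

```text
time_s: 1.6
tool_pos: [0.5183, 0.1237, 0.2891]
tool_rot: [-179.9, 0.1, 153.8]
wrist_force: [-0.6, 0.6, -0.4]
gripper_width: 0.0002
grasp_force: 0.0
```

Call:
apply_moves --pt "0 0 5 0 0 -0.1" --pt "0 0 4 0 0 -0.1" --pt "0 0 0 0 0 0"

```text
time_s: 1.98
tool_pos: [0.5143, 0.1287, 0.1965]
tool_rot: [-179.8, -0.4, 165.7]
wrist_force: [0.2, -0.1, 0.7]
gripper_width: -0.0
grasp_force: 0.0
```

```bash
cat > w.py <<'E'
from cell import env
import numpy as np
from scipy.spatial.transform import Rotation as R
s=env.observe();Rt=R.from_euler('xyz',s["tool_rot"],degrees=True)
a=np.radians(-14.01);Rk=np.array([[np.cos(a),-np.sin(a)],[np.sin(a),np.cos(a)]])
p=s["tool_pos"];print("t",s["time_s"],"tcp",p.round(4),s["tool_rot"].round(1),"F",s["wrist_force"].round(2),"w",s["gripper_width"])
print("rack xy",(Rk.T@(p[:2]-[.6206,.0437])).round(4),"to paddle (rack -.118,.05), tool cm",(Rt.inv().apply(np.r_[Rk@[-.118,.05]+[.6206,.0437],.136]-p)*100).round(2))
E
python3 w.py
```

```text
t 1.975 tcp [0.5143 0.1287 0.1965] [-179.8   -0.4  165.7] F [ 0.23 -0.07  0.72] w -3.849633390835861e-05
rack xy [-0.1237  0.0568] to paddle (rack -.118,.05), tool cm [-0.61 -0.65  6.05]
```

Call:
apply_moves --pt "-0.6 -0.6 2 0 0 0" --pt "0 0 2.5 0 0 0" --pt "0 0 0 0 0 0" --pt "0 0 0 0 0 0"

```text
time_s: 2.48
tool_pos: [0.5223, 0.1219, 0.156]
tool_rot: [179.9, 0.1, 165.7]
wrist_force: [0.1, 0.4, 0.0]
gripper_width: 0.0
grasp_force: 0.0
```

```bash
python3 w.py; python3 - <<'E'
from cell import optics
import cv2,numpy as np
t=optics.capture("top")[180:280,195:295,::-1]; s=optics.capture("scene")[120:240,255:355,::-1]
o=np.zeros((480,800,3),np.uint8);o[:400,:400]=cv2.resize(t,(400,400));o[:,400:]=cv2.resize(s,(400,480))
cv2.imwrite("pics/c1.png",np.clip(o*1.5,0,255).astype(np.uint8))
E
```

```text
t 2.475 tcp [0.5223 0.1219 0.156 ] [1.799e+02 1.000e-01 1.657e+02] F [0.15 0.38 0.  ] w 2.6651689030590582e-05
rack xy [-0.1143  0.052 ] to paddle (rack -.118,.05), tool cm [ 0.37 -0.21  2.  ]
```

View pics/c1.png

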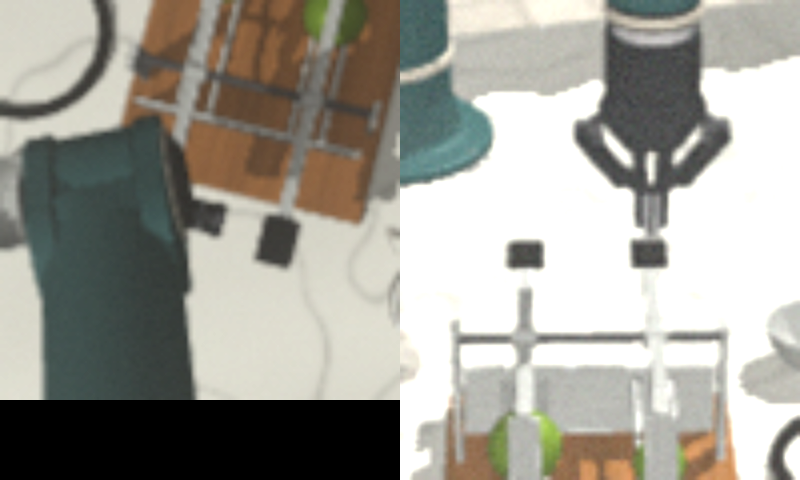

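The shut fingers are straight above the left paddle (tips at scene crop (650,232), paddle at (649,252)) and clear of the right lever. Now press and hold.

Call:
apply_moves --pt "0.3 -0.2 1.5 0 0 0" --pt "0 0 1.3 0 0 0" --pt "0 0 1.3 0 0 0" --pt "0 0 1.3 0 0 0" --pt "0 0 1.2 0 0 0" --pt "0 0 0 0 0 0" --pt "0 0 0 0 0 0" --pt "0 0 0 0 0 0" --pt "0 0 0 0 0 0" --pt "0 0 0 0 0 0"

```text
time_s: 3.82
tool_pos: [0.5169, 0.1198, 0.0881]
tool_rot: [-180.0, -0.1, 165.7]
wrist_force: [-4.5, 0.5, 3.1]
gripper_width: 0.0001
grasp_force: 2.0
```

Call:
apply_moves --pt "0 0 0 0 0 0" --pt "0 0 0 0 0 0" --pt "0 0 0 0 0 0" --pt "0 0 0 0 0 0" --pt "0 0 0 0 0 0" --pt "0 0 0 0 0 0" --pt "0 0 0 0 0 0" --pt "0 0 0 0 0 0"

```text
time_s: 4.82
tool_pos: [0.5178, 0.1199, 0.0883]
tool_rot: [-180.0, -0.0, 165.7]
wrist_force: [-5.1, 1.1, 2.2]
gripper_width: 0.0001
grasp_force: 2.1
```

```bash
python3 w.py; python3 - <<'E'
from cell import optics
import cv2,numpy as np
t=optics.capture("top")[125:250,215:315,::-1]; s=optics.capture("scene")[170:290,255:355,::-1]
o=np.zeros((500,800,3),np.uint8);o[:,:400]=cv2.resize(t,(400,500));o[:480,400:]=cv2.resize(s,(400,480))
cv2.imwrite("pics/c2.png",np.clip(o*1.5,0,255).astype(np.uint8))
E
```

```text
t 4.825 tcp [0.5178 0.1199 0.0883] [-180.    -0.   165.7] F [-5.14  1.05  2.2 ] w 0.00013476891388247779
rack xy [-0.1182  0.0491] to paddle (rack -.118,.05), tool cm [-0.02  0.09 -4.77]
```

View pics/c2.png

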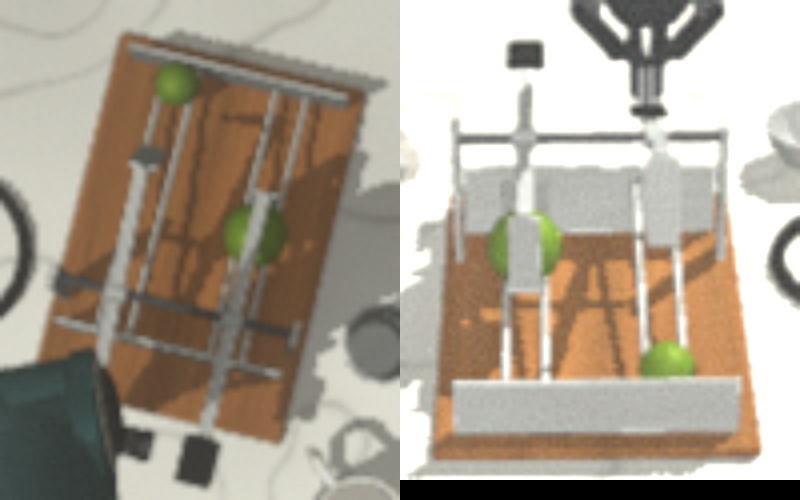

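The left gate is up and the small lime is at the end stop (crop top (176,85), scene (667,362)). The big lime hasn't moved. Now I'll release the paddle slowly and clear it.

Call:
apply_moves --pt "0 0 -1 0 0 0" --pt "0 0 -1 0 0 0" --pt "0 0 -1 0 0 0" --pt "0 0 -1 0 0 0" --pt "0 0 -1 0 0 0" --pt "0 0 -2 0 0 0" --pt "0 0 -4 0 0 0" --pt "0 0 -4 0 0 0" --pt "0 0 0 0 0 0" --pt "0 0 0 0 0 0" --pt "0 0 0 0 0 0" --pt "0 0 0 0 0 0"

```text
time_s: 6.42
tool_pos: [0.5174, 0.1197, 0.2373]
tool_rot: [-179.9, -0.1, 165.7]
wrist_force: [0.0, -0.7, -0.2]
gripper_width: 0.0001
grasp_force: 0.0
```

```bash
python3 w.py; python3 - <<'E'
from cell import optics
import cv2,numpy as np
t=optics.capture("top")[125:250,215:315,::-1]; s=optics.capture("scene")[170:290,255:355,::-1]
o=np.zeros((500,800,3),np.uint8);o[:,:400]=cv2.resize(t,(400,500));o[:480,400:]=cv2.resize(s,(400,480))
cv2.imwrite("pics/c3.png",np.clip(o*1.5,0,255).astype(np.uint8))
E
```

```text
t 6.425 tcp [0.5174 0.1197 0.2373] [-1.799e+02 -1.000e-01  1.657e+02] F [ 0.01 -0.73 -0.17] w 9.758055111811066e-05
rack xy [-0.1185  0.0488] to paddle (rack -.118,.05), tool cm [-0.06  0.13 10.13]
```

View pics/c3.png

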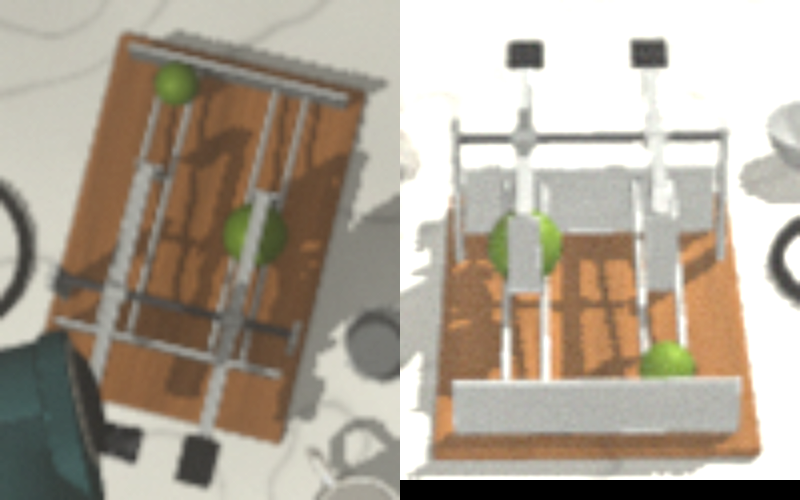

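Both paddles are back up (scene crop (525,53) and (649,53)) and both gates are closed. The small lime is at the end stop and the big one is in place, so I'm handing in.

```bash
python3 -c "
from cell import env
print(env.close_job())"
```

```text
the job is handed in; nothing more can be done
None
```

I pressed the left lever, the small lime rolled to the end stop, and the gate closed again with the big lime still in place; the job is handed in after about 6.5 s, but no verdict came back.

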